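Wind down the notebook press

TASK

A freshly glued leather notebook lies between boards in the bench screw press. Fit the loose crank handle over the square head of the press screw until it sits right down on the collar, then wind it clockwise (seen from above) until the platen bears on the boards and about a quarter turn more, so that the notebook is firmly pressed but not overtightened. Leave the crank sitting on the screw, and leave the mallet, the glue jar and the ring tray alone.

Things in the scene. Friction and masses are not known exactly. Their poses are not given: they have to be found in the camera images.
- press: green bench screw press, fixed; base plate 250 x 270 mm, 28 mm high. On the base lie a board, the notebook and a cork-faced board, 41 to 46 mm thick in all (it differs each time). The dark steel platen (220 x 180 x 18 mm), hung on the screw, starts 7 to 15 mm above them. Origin: centre of the underside, under the screw, z up
- crosshead (a point): middle of the top of the press's green crosshead, a beam 54 mm wide and 270 mm long along its y, its top 170 mm above the bench, carried on two 22 mm steel columns 112 mm to either side of the screw; the column nuts stand up to 182 mm. The screw comes up through it
- screw_head (a point): centre of the top face of the screw's steel square head: 16 x 16 mm, standing 24 mm above a round collar 34 mm in diameter (the top 3 mm narrow to 14 mm). z up, x and y square to its flats. It starts at any turn, about 232 mm above the bench, and turns and sinks with the screw
- screw (a joint): turn of the screw in rad, growing clockwise seen from above; 6 mm down a turn, screw and platen together. While the platen hangs free it takes about 0.7 Nm (9 N at the crank's grip); once it bears on the boards each further quarter turn adds about 0.36 Nm (5 N at the grip) and 380 N of pressing. The screw stays where it is left
- crank_hub (a point): centre, half-way up, of the crank's square steel hub: 32 x 32 mm, 40 mm high, a 17 mm square hole right through it, parallel to its sides. z up, x along the arm to the grip. The arm, 22 mm wide and 12 mm thick, is flush with the hub's underside and ends 88 mm from its axis. Mass 0.35 to 0.6 kg. It lies flat, grip upwards. Seated, its underside is on the collar
- crank_knob (a point): centre, half-way up, of the crank's upright wooden grip: 27 mm in diameter, 48 mm high, its centre 75 mm from the hub's axis along the arm and 38.5 mm above the hub's underside. The grip turns freely on its pin. Axes as crank_hub
- mallet: wooden mallet standing on its head, 68 mm in diameter, 200 mm high; origin: centre of the underside. Leave alone
- glue_jar: amber glue jar with black cap, 68 mm in diameter, 95 mm high; origin: centre of the underside. Leave alone
- ring_tray: dark wooden tray of brass rings and rivets, 110 x 130 x 30 mm; origin: centre of the underside. Leave alone
Things that resemble listed ones, but are neither listed nor needed, are in the scene too. Several things look just like the part that bears crank_hub: the one meant starts nearest to the robot's base.

How it is judged:
By the outcome, as a careful person would: the job done as asked, in the order asked, and still so for the second after the job is handed in, with the robot touching nothing.
It also fails if it takes over 72 s, if anything falls off the work surface, if the arm or the gripper's body presses on something with over 40 N, if the wrist force passes 120 N, or if a joint passes its speed limit or range.

ROBOT

A 7-joint arm with a two-finger parallel gripper is mounted at the origin on the work surface. World frame = base frame: x ahead of the robot, y to its left, z up, the work surface at z = 0. Lengths are in m, angles in rad, forces in N, time in s.
With the tool pointing down it reaches from about 0.35 to 0.9 m from the base axis. Payload 8.1 kg.
Tool frame: the origin (TCP) lies midway between the tips of the shut fingers; the grasp point (between the pads) lies arm.grasp_offset behind it (arm.grasp_offset is the distance from the TCP to the grasp point, in m); z points along the fingers, y is the line along which they close (so a half turn about z gives the same grasp; the last joint's range is limited). The gripper opens to 92 mm and grips with 3 to 60 N. Pads are 19 mm wide; open, the fingers measure 130 mm over their backs; the gripper's body (75 mm by 190 mm) begins 47 mm behind the grasp point.
Start: joints at [1.184, 0.434, 0.025, 1.573, -0.012, 1.134, -0.075], TCP at [0.175, -0.6, 0.227] pointing down, gripper open.
Joint ranges: [-2.62, 2.62], [-0.44, 2.09], [-1.27, 1.32], [0.08, 2.57], [-1.32, 4.46], [0.12, 2], [-2.74, 2.74]. Speed limits (rad/s): [2.22, 2.22, 3.01, 3.01, 3.14, 3.14, 3.14].

INTERFACE

Orientations are given as a rotation vector (axis times angle).
In Python, from cell import observe, imaging, arm gives the robot as it stands.
- The arm moves only by the tool apply_moves, never from a script. Its argument "commands" is a list of rows, each a list of 5 numbers: the opening in per cent of the stroke, from 0 (shut) to 100 (fully open), then the shift along the world's x, y, z in units of 0.06 m (1.0 is 0.06 m), then the turn about the world's z in units of 0.5 rad (1.0 is 0.5 rad). A call has 1 to 12 rows; each row shifts and turns the commanded pose from where the row before left it; what a row does not reach is not made up. A row lasts 1/8 s, in which the tool goes at most 62.5 mm and 10.7 degrees, less where a joint would pass 70% of its speed; a pose out of reach is approached as far as the arm can. A call with a number of a shift or a turn outside -1 to 1 is refused whole. A call with a gripper value outside its range is refused whole. The fingers move at their own pace and stop on an object; "newtons" is the grip in N (left out, the last holds). Time passes only in rows, so rows that do not move let the fingers close. It gives the time, the measured TCP pose, the force, the opening and the grip force at its end, in the units of the state.
- observe(): the state, without advancing time (a new reading comes with each control period).
- imaging.get_image(name): name is "scene" or "top"; returns (picture, depth): 420x560x3 uint8, red, green, blue; 420x560 float32, m along the optical axis (not along the pixel's ray), 0 where there is no reading.
- imaging.camera_params(name): a dict with "camera_matrix" (3x3 intrinsics, pixels), "dist" ([k1, k2, p1, p2, k3] as OpenCV has them; the pictures are not rectified), "origin" and "rotation" of the camera in the world. Camera axes: x right, y up, looking along -z (the intrinsics and any distortion apply to the point x, -y, -z); pixel columns grow to the right and rows downward; lengths in m; the calibration is good to about 2 mm. A picture is of the moment at which its call begins. camera_params takes no time and is no camera call.
- arm.sign_off(): hands the job in; it is judged then, once.
The state is a dict: "clock": time; "joints": joint angles; "dq": joint speeds; "joint_efforts": joint torques, N m; "position": TCP position; "ee_rot": TCP orientation; "force": force on the tool from outside, world axes, zero at the start; "ft_torque": the same for the moment, N m; "width": opening from 0.0 (shut) to 1.0 (fully open); "gripper_force": force on a finger pad.
Only numpy, scipy, OpenCV 4.12 (cv2) and the standard library are available. Lean on these libraries where they do the work, as an engineer would, in place of code of your own. Each camera call takes 0.05 s, during which the arm holds its last target. There are 200 camera calls.

## Working session

There is one attempt and no reset: what is moved stays moved. The work goes in short steps, Python scripts to look and compute and a tool call to move; the robot and the scene stay as the last step left them, time stands still between calls to the robot, and variables do not carry over. Pictures are saved under pics/ and viewed, at most 10 in all, crops included, and the job is handed in when it is done.

Besides the shell and the picture viewer there is one more tool, called after "Emit:" by a JSON object that holds its "fn" and its "kwargs", one argument or row to a line. apply_moves: Moves the arm, as the interface text tells. Its arguments: {"type":"object","properties":{"commands":{"type":"array"},"newtons":{"type":"number"}},"required":["commands"]}

```bash
mkdir -p pics; ls; cat > h.py <<'E'
import numpy as np, cv2
from cell import observe, imaging, arm
def grab(n,tag):
    im,d=imaging.get_image(n); np.savez(f'pics/{tag}.npz',im=im,d=d); cv2.imwrite(f'pics/{tag}.png',im[:,:,::-1]); return im,d
def load(tag):
    z=np.load(f'pics/{tag}.npz'); return z['im'],z['d']
def rays(n,px):
    p=imaging.camera_params(n); K=np.array(p['camera_matrix'],float)
    u=cv2.undistortPoints(np.array(px,float).reshape(-1,1,2),K,np.array(p['dist'],float)).reshape(-1,2)
    R=np.array(p['rotation']); R=R if R.shape==(3,3) else cv2.Rodrigues(R)[0]
    return np.array(p['origin'],float), np.c_[u[:,0],-u[:,1],-np.ones(len(u))]@R.T
def onz(n,px,z):
    o,r=rays(n,px); return o+r*((z-o[2])/r[:,2])[:,None]
def cloud(n,d):
    v,u=np.mgrid[:d.shape[0],:d.shape[1]]
    o,r=rays(n,np.c_[u.ravel(),v.ravel()]); return (o+r*d.reshape(-1,1)).reshape(*d.shape,3)
E
python3 - <<'E'
from h import *
for n in('scene','top'):
    grab(n,n+'0'); p=imaging.camera_params(n); print(n,p)
print(observe(),arm.grasp_offset)
E
```

```text
pics
scene {'camera_matrix': array([[493.1510829 ,   0.        , 281.57664471],
       [  0.        , 493.1510829 , 203.63404766],
       [  0.        ,   0.        ,   1.        ]]), 'dist': array([-0.01604573,  0.        ,  0.        ,  0.        ,  0.        ]), 'origin': array([1.71016765, 1.01187048, 1.06678891]), 'rotation': array([0.52474677, 1.0963743 , 2.02038843])}
top {'camera_matrix': array([[405.17057729,   0.        , 277.56052901],
       [  0.        , 405.17057729, 205.16267961],
       [  0.        ,   0.        ,   1.        ]]), 'dist': array([0.01960199, 0.        , 0.        , 0.        , 0.        ]), 'origin': array([0.37536655, 0.16127635, 1.29652468]), 'rotation': array([ 0.15301386, -0.16449069, -1.60438621])}
{'clock': 0.1, 'joints': array([ 1.18439812,  0.43514571,  0.02494413,  1.57400089, -0.01159218,
        1.13401411, -0.07507816]), 'dq': array([-0.00115577, -0.00278484,  0.00057429, -0.00383645,  0.00056486,
        0.00014132,  0.00050299]), 'joint_efforts': array([ 3.02248613e-03, -6.69121957e+01,  9.88185257e-01, -3.15139353e+01,
       -6.04569633e-02,  3.74906184e-02,  5.14460453e-05]), 'position': array([ 0.17483553, -0.5995655 ,  0.22602986]), 'ee_rot': array([-3.10864878e+00, -4.44071453e-01,  5.07525130e-04]), 'force': array([ 0.27736604,  0.23687137, -0.79478403]), 'ft_torque': array([ 0.0255632 , -0.01476916, -0.00646481]), 'gripper_force': 0.0, 'width': 0.9987355599796058} 0.0188
```

View pics/top0.png

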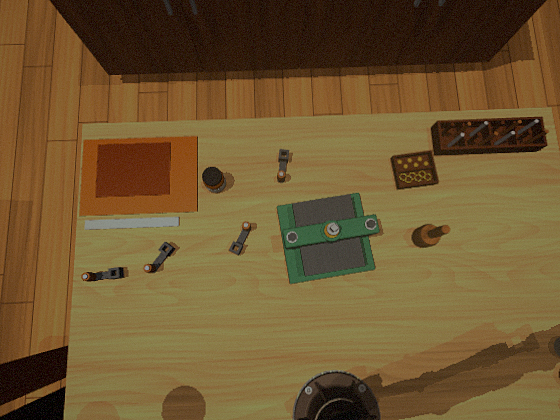

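View pics/scene0.png

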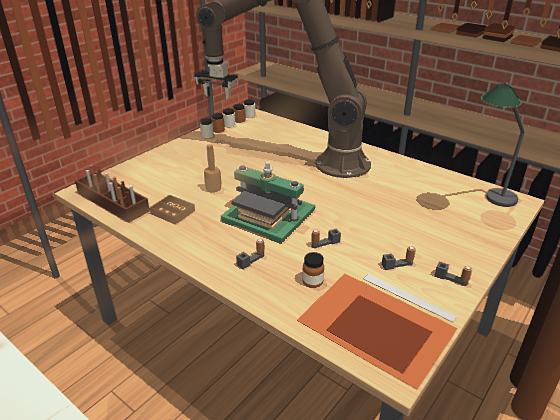

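The top view shows the press at (333,230) and four cranks, near (103,274), (160,257), (241,238) and (284,165). The robot base is at about (335,400), so the crank at (241,238) looks nearest. Next I'll measure these.

```bash
python3 - <<'E'
from h import *
im,d=load('top0')
for c in [(103,274),(160,257),(241,238),(284,165)]:
    P=onz('top',[c],0.02)[0]; print(c,P.round(3),np.hypot(*P[:2]).round(3))
C=cloud('top',d)
a=cv2.resize(im[215:262,220:260],None,fx=9,fy=9,interpolation=cv2.INTER_NEAREST)
b=cv2.resize(im[205:255,310:355],None,fx=8.46,fy=8.46,interpolation=cv2.INTER_NEAREST)
b=cv2.resize(b,(a.shape[1],a.shape[0]));cv2.imwrite('pics/zoom.png',np.hstack([a,b])[:,:,::-1])
np.set_printoptions(linewidth=200)
print('crank z mm');print((C[218:260,228:256,2]*1000).astype(int)[::2,::2])
print('head z');print((C[214:246,318:350,2]*1000).astype(int)[::2,::2])
im,d=load('scene0')
cv2.imwrite('pics/zoom2.png',np.hstack([cv2.resize(im[222:258,300:350],(400,288),interpolation=0),cv2.resize(im[155:191,243:293],(400,288),interpolation=0)])[:,:,::-1])
E
```

```text
(103, 274) [0.44  0.695 0.02 ] 0.822
(160, 257) [0.485 0.52  0.02 ] 0.711
(241, 238) [0.534 0.266 0.02 ] 0.597
(284, 165) [0.769 0.12  0.02 ] 0.778
crank z mm
[[-7 -1 -2 -2  0  0 -1  0 -1  0  0 -1 -4  3]
 [-1 -3  0 -4  0  0  4 -4 -5 -3  0 -6 -2 -2]
 [-1  3  0 -1  0  0  0  0 61 60 60  0 -1 -1]
 [ 2  0 -2 -4 -2 -3 -2 62 63 63 56 -5 -1  0]
 [ 3 -1 -1  2  0 -1  0 60 64 65 60 49  1 -1]
 [ 0 -2  1 -1 -2 -1  1 39 58 60 59 38 -6 -5]
 [-4 -2 -1 -1  5 -5 -3 12 33 45 37  4 -1  1]
 [-1 -3 -2 -1  0  0 -2 11  9 11 14  0 -6 -1]
 [-4 -2  1  1 -1 -6 12 10  9 11  0  2  0 -5]
 [-5 -2 -3 -2  0 -8  9  9  9 11 -1 -9 -4 -3]
 [-6  1 -4 -3 -1 13  9  6 15 -1  2  0  0 -3]
 [ 2 -1  0 -3 -6  8  4 13  7  0 -4 -3 -1  2]
 [-2 -3  0 38  6 12 10 10 -2  1 -4 -2  1 -2]
 [-4 -2 39 37 39 41 10 13  0  0  0  0 -2 -3]
 [ 0 -3 36 19 -1 37 41 32 -5  0 -2 -1 -3 -1]
 [ 0 33 34  0 -1 35 39  9 -3  0  0  0  0  0]
 [-2 42 37 -2  0 40 25 -3  2  0  0  1 -3  0]
 [-1  0 26 34 37 38 10  1  0 -3 -4 -4  0  2]
 [-2  0 -7  2 26 36  0 -5 -2 -4  2  0  0 -3]
 [-2  0  0 -4 -2  2 -1 -3 -4 -3  1 -3 -1 -3]
 [ 2  2  3  4  1 -3 -5 -1  1  0 -3 -3  3 
[... 640 characters left out ...]
 231  206  175  171  167  163  165]
 [ 166  166  173  175  171  205  213  229  227  208  207  172  171  172  168  170]
 [ 168  166  174  175  171  208  208  202  205  205  176  171  168  168  167  169]
 [ 168  164  173  174  174  178  206  210  205  176  173  168  169  169  164  167]
 [ 170  169  170  174  171  174  174  176  178  172  175  172  170  169  172  169]
 [ 166  170  171  172  171  173  175  173  173  173  169  174  167  166  160  152]
 [ 171  168  163  165  166  173  173  173  168  173  142   97  101  100  100   97]
 [ 168  163  162  151  141  143  149  145   99  101   97  102   97   99   95   98]
 [  96  100   95   99  102  101   98   99   97  100  100   96   96   98  104   97]]
```

View pics/zoom.png

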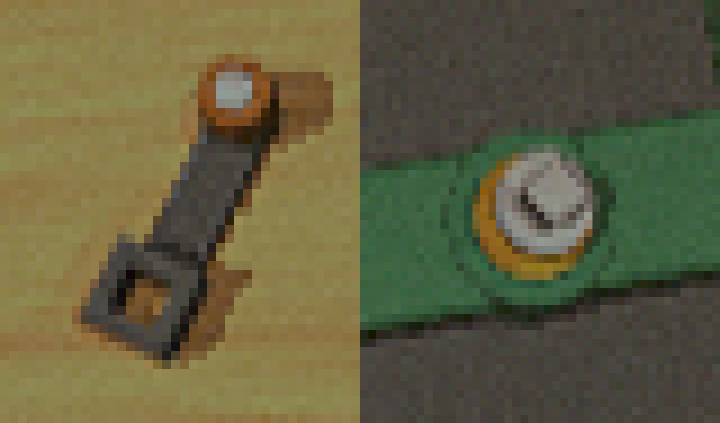

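View pics/zoom2.png

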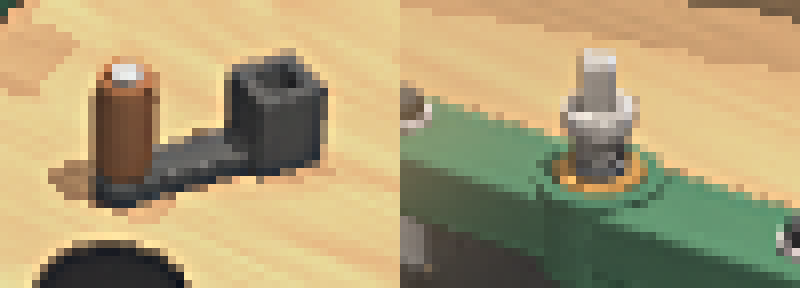

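The nearest crank has its grip at zoom (235,90) and its hub hole at (145,300), so the arm runs up and to the right. The square head sits on the collar, its top face centred near zoom (555,185). Its turn is hard to read at this scale, so I'll measure it.

```bash
python3 - <<'E'
from h import *
ims=[];ds=[]
for i in range(6):
    a,b=imaging.get_image('top'); ims.append(a.astype(float)); ds.append(np.where((b>.3)&(b<2),b,np.nan))
im=np.mean(ims,0); d=np.nanmedian(ds,0); C=cloud('top',d); np.savez('pics/t1.npz',im=im,d=d)
Z=C[...,2]
box=np.zeros(Z.shape,bool); box[215:262,222:262]=1
V,U=np.nonzero(box&(Z>.053)); P=onz('top',np.c_[U,V],.0625); print('knob top',P.mean(0),len(U),cv2.minEnclosingCircle(P[:,:2].astype(np.float32)))
V,U=np.nonzero(box&(Z>.030)&(Z<.048)&(np.arange(420)[:,None]>238)); P=onz('top',np.c_[U,V],.04)
r=cv2.minAreaRect((P[:,:2]*1000).astype(np.float32)); print('hub rect',r,len(U))
# press head
box[:]=0; box[214:246,318:350]=1
V,U=np.nonzero(box&(Z>.222)); P=onz('top',np.c_[U,V],.232); print('head',P.mean(0),cv2.minAreaRect((P[:,:2]*1000).astype(np.float32)),len(U), np.nanmedian(Z[V,U]))
V,U=np.nonzero(box&(Z>.197)&(Z<.215)); P=onz('top',np.c_[U,V],.208); print('collar',cv2.minEnclosingCircle((P[:,:2]*1000).astype(np.float32)),np.nanmedian(Z[V,U]))
s=[imaging.get_image('scene')[0].astype(float) for _ in range(6)]; s=np.mean(s,0); np.savez('pics/s1.npz',im=s)
A=cv2.resize(im[215:245,320:350].clip(0,255).astype(np.uint8),(400,400),interpolation=cv2.INTER_CUBIC)
B=cv2.resize(s[155:185,253:283].clip(0,255).astype(np.uint8),(400,400),interpolation=cv2.INTER_CUBIC)
cv2.imwrite('pics/zoom3.png',np.hstack([A,B])[:,:,::-1])
E
```

```text
knob top [0.56730717 0.24807711 0.0625    ] 55 ((0.5676748752593994, 0.24827693402767181), 0.012799668125808239)
hub rect ((502.1488342285156, 282.7875671386719), (32.4290657043457, 30.206584930419922), 61.45774841308594) 82
head [0.52595822 0.0033312  0.232     ] ((525.97265625, 3.3303146362304688), (14.863225936889648, 15.382112503051758), 42.1541633605957) 40 0.2308850317285388
collar ((525.372802734375, 2.7326879501342773), 17.20681381225586) 0.20713199659464565<stdin>:5: RuntimeWarning: All-NaN slice encountered
```

View pics/zoom3.png

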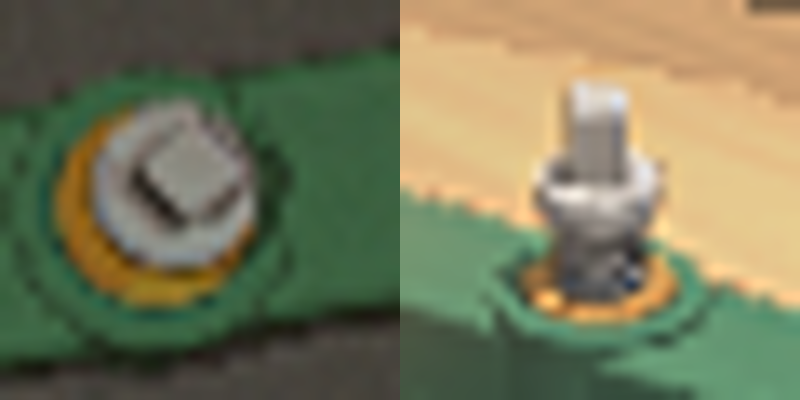

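```bash
python3 - <<'E'
from h import *
p=np.array([(138,178),(185,220),(240,178),(190,125)])*30/400+[319.5,214.5]
P=onz('top',p,.229)
for i in range(4):
    e=P[(i+1)%4]-P[i]; print(np.degrees(np.arctan2(e[1],e[0]))%90, np.linalg.norm(e))
print(P.mean(0))
# scene-view head: top pixels
q=np.array([(570,88),(625,88),(597,80),(597,105)])*1.0; q[:,0]-=400; q=q*30/400+[252.5,154.5]; print(onz('scene',q,.232))
o=observe(); R=cv2.Rodrigues(o['ee_rot'])[0]; print(R.round(3))
E
```

```text
45.01572982787209 0.012429710916199961
34.736573706336 0.014026073246608052
39.876900887071066 0.014403364579124299
42.7877828652837 0.015102470499652408
[0.52598956 0.00259625 0.229     ]
[[ 0.52884455 -0.00791482  0.232     ]
 [ 0.51970394  0.00365614  0.232     ]
 [ 0.52087903 -0.00515059  0.232     ]
 [ 0.53169896  0.0039212   0.232     ]]
[[ 0.96  0.28  0.  ]
 [ 0.28 -0.96 -0.  ]
 [-0.    0.   -1.  ]]
```

The head yaw is about 41° mod 90, centred at (0.526, 0.003). The crank hub is at (0.502, 0.283) with yaw -28°. I'll move above the crank now.

Emit:
{"fn": "apply_moves", "kwargs": {
  "commands": [
    [80, 0.57, 0.73, 0.22, 0.26],
    [80, 0.57, 0.73, 0.22, 0.26],
    [80, 0.57, 0.73, 0.22, 0.26],
    [80, 0.57, 0.73, 0.22, 0.26],
    [80, 0.57, 0.73, 0.22, 0.26],
    [80, 0.57, 0.73, 0.22, 0.26],
    [80, 0.57, 0.73, 0.22, 0.26],
    [80, 0.57, 0.73, 0.22, 0.26]
  ],
  "newtons": 60
}}

```text
clock: 1.7
position: [0.4494, -0.2482, 0.3331]
ee_rot: [2.474, 1.935, 0.0]
force: [0.2, -0.1, 0.3]
width: 0.799
gripper_force: 0.0
```

Emit:
{"fn": "apply_moves", "kwargs": {
  "commands": [
    [80, 0.09, 0.89, 0, 0.26],
    [80, 0.09, 0.89, 0, 0.26],
    [80, 0.09, 0.89, 0, 0.26],
    [80, 0.09, 0.89, 0, 0.26],
    [80, 0.09, 0.89, 0, 0.26],
    [80, 0.09, 0.89, 0, 0.26],
    [80, 0.09, 0.89, 0, 0.26],
    [80, 0.09, 0.89, 0, 0.26],
    [80, 0.09, 0.89, 0, 0.26],
    [80, 0.09, 0.89, 0, 0.26],
    [80, 0, 0, 0, 0]
  ]
}}

```text
clock: 3.08
position: [0.5011, 0.289, 0.332]
ee_rot: [-0.792, -3.038, -0.004]
force: [-0.6, -1.0, -0.3]
width: 0.796
gripper_force: 0.0
```

```bash
cat >> h.py <<'E'
def st():
    o=observe(); R=cv2.Rodrigues(o['ee_rot'])[0]
    print('t',round(o['clock'],2),'p',o['position'].round(4),'ty',np.degrees(np.arctan2(R[1,1],R[0,1])).round(2),'tilt',R[:2,2].round(3),'F',o['force'].round(1),'M',o['ft_torque'].round(2),'w',round(o['width'],3),'g',round(o['gripper_force'],1),'j7',round(o['joints'][6],2)); return o
E
python3 -c "
from h import *
st()"
```

```text
t 3.08 p [0.5011 0.289  0.332 ] ty 60.78 tilt [-0.002  0.003] F [-0.6 -1.  -0.3] M [ 0.08 -0.16 -0.04] w 0.796 g 0.0 j7 0.17
```

Emit:
{"fn": "apply_moves", "kwargs": {
  "commands": [
    [80, 0.02, -0.1, -0.95, 0.035],
    [80, 0, 0, -0.95, 0],
    [80, 0, 0, -0.95, 0],
    [80, 0, 0, -0.95, 0],
    [80, 0, 0, -0.7, 0],
    [80, 0, 0, -0.4, 0],
    [80, 0, 0, -0.5, 0],
    [80, 0, 0, 0, 0]
  ]
}}

```text
clock: 4.08
position: [0.503, 0.2763, 0.0067]
ee_rot: [-0.78, -3.041, 0.005]
force: [0.2, -0.2, 0.8]
width: 0.8
gripper_force: 0.0
```

```bash
python3 -c "
from h import *
st()"
```

```text
t 4.08 p [0.503  0.2763 0.0067] ty 61.25 tilt [-0.003 -0.003] F [ 0.2 -0.2  0.8] M [ 0.05 -0.14  0.  ] w 0.8 g 0.0 j7 -0.07
```

Emit:
{"fn": "apply_moves", "kwargs": {
  "commands": [
    [80, -0.02, 0.11, 0, 0.02],
    [80, 0, 0, 0, 0]
  ]
}}

```text
clock: 4.32
position: [0.5032, 0.2864, 0.0099]
ee_rot: [0.761, 3.046, 0.004]
force: [-0.4, 0.1, 0.3]
width: 0.8
gripper_force: 0.0
```

```bash
python3 -c "
from h import *
st()"
```

```text
t 4.33 p [0.5032 0.2864 0.0099] ty 61.94 tilt [0.002 0.002] F [-0.4  0.1  0.3] M [ 0.05 -0.21  0.01] w 0.8 g 0.0 j7 -0.07
```

Emit:
{"fn": "apply_moves", "kwargs": {
  "commands": [
    [80, 0, 0, 0, 0],
    [80, 0, 0, 0, 0],
    [80, 0, 0, 0, 0]
  ]
}}

```text
clock: 4.7
position: [0.5027, 0.2849, 0.0085]
ee_rot: [0.763, 3.047, 0.0]
force: [-0.6, -0.3, -1.0]
width: 0.797
gripper_force: 0.0
```

```bash
python3 -c "
from h import *
st()"
```

```text
t 4.7 p [0.5027 0.2849 0.0085] ty 61.89 tilt [0. 0.] F [-0.6 -0.3 -1. ] M [ 0.06 -0.15 -0.01] w 0.797 g 0.0 j7 -0.07
```

Emit:
{"fn": "apply_moves", "kwargs": {
  "commands": [
    [20, 0, 0, -0.03, 0],
    [20, 0, 0, 0, 0],
    [20, 0, 0, 0, 0],
    [20, 0, 0, 0, 0],
    [20, 0, 0, 0, 0],
    [20, 0, 0, 0, 0]
  ],
  "newtons": 60
}}

```text
clock: 5.45
position: [0.5026, 0.285, 0.0065]
ee_rot: [0.762, 3.048, 0.0]
force: [-0.6, -0.1, -0.8]
width: 0.342
gripper_force: 60.0
```

```bash
python3 -c "
from h import *
st()"
```

```text
t 5.45 p [0.5026 0.285  0.0065] ty 61.91 tilt [0. 0.] F [-0.6 -0.1 -0.8] M [ 0.12 -0.14  0.02] w 0.342 g 60.0 j7 -0.07
```

Emit:
{"fn": "apply_moves", "kwargs": {
  "commands": [
    [20, 0, 0, 0.3, 0],
    [20, 0, 0, 0.7, 0],
    [20, 0, 0, 0.9, 0],
    [20, 0, 0, 0.9, 0],
    [20, 0, 0, 0.9, 0],
    [20, 0, 0, 0.6, 0],
    [20, 0, 0, 0.2, 0],
    [20, 0, 0, 0, 0]
  ]
}}

```text
clock: 6.45
position: [0.5023, 0.2848, 0.2765]
ee_rot: [0.762, 3.047, -0.0]
force: [-0.1, -0.5, -5.2]
width: 0.345
gripper_force: 60.0
```

Emit:
{"fn": "apply_moves", "kwargs": {
  "commands": [
    [20, 0.05, -0.3, 0, -0.05],
    [20, 0.05, -0.6, 0, -0.1],
    [20, 0.05, -0.7, 0, -0.1],
    [20, 0.05, -0.7, 0, -0.1],
    [20, 0.05, -0.7, 0, -0.1],
    [20, 0.05, -0.7, 0, -0.1],
    [20, 0.05, -0.5, 0, -0.1],
    [20, 0.04, -0.3, 0, -0.05],
    [20, 0, -0.2, 0, -0.03],
    [20, 0, 0, 0, 0],
    [20, 0, 0, 0, 0],
    [20, 0, 0, 0, 0]
  ]
}}

```text
clock: 7.95
position: [0.5259, 0.0042, 0.2766]
ee_rot: [-1.3, -2.86, -0.001]
force: [0.4, 0.4, -3.7]
width: 0.348
gripper_force: 60.0
```

```bash
python3 -c "
from h import *
st(); im,d=grab('scene','s2')
A=cv2.resize(im[110:210,210:320],(660,600),interpolation=cv2.INTER_CUBIC);cv2.imwrite('pics/z4.png',A[:,:,::-1])"
```

```text
t 7.95 p [0.5259 0.0042 0.2766] ty 41.11 tilt [0. 0.] F [ 0.4  0.4 -3.7] M [ 0.14 -0.1  -0.  ] w 0.348 g 60.0 j7 0.39
```

View pics/z4.png

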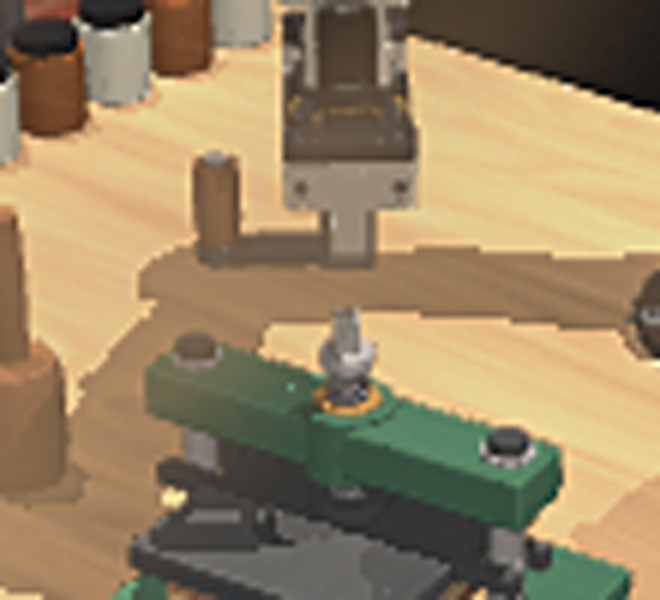

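The crank hangs level over the head: hub at (350,240), head top at (346,315). I'll descend gently and watch the force.

Emit:
{"fn": "apply_moves", "kwargs": {
  "commands": [
    [20, 0, 0, -0.3, 0],
    [20, 0, 0, -0.2, 0],
    [20, 0, 0, -0.05, 0],
    [20, 0, 0, -0.05, 0],
    [20, 0, 0, -0.03, 0],
    [20, 0, 0, 0, 0],
    [20, 0, 0, 0, 0]
  ]
}}

```text
clock: 8.88
position: [0.5261, 0.003, 0.239]
ee_rot: [1.303, 2.858, 0.0]
force: [-0.4, 0.5, -4.0]
width: 0.35
gripper_force: 60.0
```

```bash
python3 -c "
from h import *
st()"
```

```text
t 8.88 p [0.5261 0.003  0.239 ] ty 40.99 tilt [ 0. -0.] F [-0.4  0.5 -4. ] M [ 0.11 -0.04 -0.07] w 0.35 g 60.0 j7 0.36
```

Emit:
{"fn": "apply_moves", "kwargs": {
  "commands": [
    [20, 0, 0, -0.04, 0],
    [20, 0, 0, -0.03, 0],
    [20, 0, 0, -0.03, 0],
    [20, 0, 0, 0, 0]
  ]
}}

```text
clock: 9.38
position: [0.5264, 0.0034, 0.2327]
ee_rot: [1.302, 2.858, 0.002]
force: [3.4, 2.3, -5.4]
width: 0.343
gripper_force: 60.0
```

```bash
python3 -c "
from h import *
st()"
```

```text
t 9.38 p [0.5264 0.0034 0.2327] ty 41.01 tilt [0.001 0.001] F [ 3.4  2.3 -5.4] M [ 0.65 -0.93  0.04] w 0.343 g 60.0 j7 0.36
```

Emit:
{"fn": "apply_moves", "kwargs": {
  "commands": [
    [20, 0.01, 0.01, -0.05, 0],
    [20, 0, 0, -0.05, 0],
    [20, 0, 0, -0.05, 0],
    [20, 0, 0, 0, 0]
  ]
}}

```text
clock: 9.88
position: [0.5264, 0.0035, 0.2233]
ee_rot: [-1.303, -2.858, 0.0]
force: [1.7, 0.6, -5.2]
width: 0.343
gripper_force: 60.0
```

```bash
python3 -c "
from h import *
st()"
```

```text
t 9.88 p [0.5264 0.0035 0.2233] ty 40.99 tilt [-0.  0.] F [ 1.7  0.6 -5.2] M [ 0.4  -0.45 -0.01] w 0.343 g 60.0 j7 0.35
```

Sliding in freely. I'll continue down to the collar.

Emit:
{"fn": "apply_moves", "kwargs": {
  "commands": [
    [20, 0.01, 0, -0.05, 0],
    [20, 0, 0, -0.05, 0],
    [20, 0, 0, -0.02, 0],
    [20, 0, 0, 0, 0]
  ]
}}

```text
clock: 10.38
position: [0.527, 0.0035, 0.2164]
ee_rot: [-1.303, -2.858, 0.0]
force: [0.4, -0.8, -4.1]
width: 0.346
gripper_force: 60.0
```

```bash
python3 -c "
from h import *
st()"
```

```text
t 10.38 p [0.527  0.0035 0.2164] ty 40.99 tilt [-0. -0.] F [ 0.4 -0.8 -4.1] M [ 0.09 -0.04  0.01] w 0.346 g 60.0 j7 0.34
```

Emit:
{"fn": "apply_moves", "kwargs": {
  "commands": [
    [20, 0, 0, -0.03, 0],
    [20, 0, 0, -0.03, 0],
    [20, 0, 0, 0, 0]
  ]
}}

```text
clock: 10.75
position: [0.5274, 0.0036, 0.215]
ee_rot: [1.302, 2.857, -0.001]
force: [-8.3, -1.4, 17.5]
width: 0.345
gripper_force: 60.0
```

```bash
python3 -c "
from h import *
st()"
```

```text
t 10.75 p [0.5274 0.0036 0.215 ] ty 40.99 tilt [ 0.001 -0.001] F [-8.3 -1.4 17.5] M [-0.34  1.8  -0.05] w 0.345 g 60.0 j7 0.34
```

Seated: the vertical force jumped at z = 0.215, which matches the collar. I'll release, rise, and move over the knob at about (0.576, -0.053).

Emit:
{"fn": "apply_moves", "kwargs": {
  "commands": [
    [60, 0, 0, 0.03, 0],
    [60, 0, 0, 0, 0],
    [60, 0, 0, 0, 0],
    [60, 0, 0, 0.5, 0],
    [60, 0, 0, 0.7, 0],
    [60, 0.4, -0.47, 0, 0],
    [60, 0.4, -0.47, 0, 0],
    [60, 0, 0, 0, 0],
    [60, 0, 0, 0, 0]
  ],
  "newtons": 30
}}

```text
clock: 11.88
position: [0.5748, -0.0521, 0.2864]
ee_rot: [-1.302, -2.858, -0.001]
force: [0.4, 0.7, 0.5]
width: 0.601
gripper_force: 0.0
```

```bash
python3 - <<'E'
from h import *
st(); im,d=grab('scene','s3'); im2,d2=grab('top','t3')
A=cv2.resize(im[110:210,210:320],(440,400),interpolation=cv2.INTER_CUBIC)
B=cv2.resize(im2[190:270,290:370],(400,400),interpolation=cv2.INTER_CUBIC);cv2.imwrite('pics/z5.png',np.hstack([A,B])[:,:,::-1])
E
```

```text
t 11.88 p [ 0.5748 -0.0521  0.2864] ty 41.02 tilt [-0.001  0.001] F [0.4 0.7 0.5] M [ 0.06 -0.13  0.03] w 0.601 g 0.0 j7 0.48
```

View pics/z5.png

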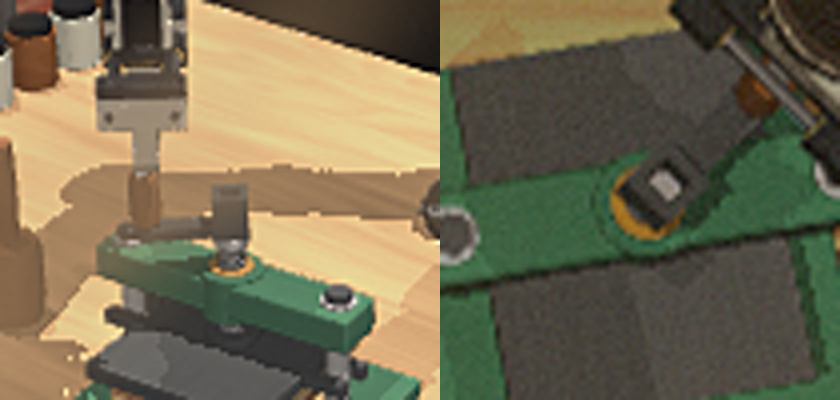

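The crank is seated: the head is visible inside the hub at (665,183), and the gripper is above the knob. I'll lower and grip it.

Emit:
{"fn": "apply_moves", "kwargs": {
  "commands": [
    [60, 0.02, -0.02, -0.4, 0],
    [60, 0, 0, -0.4, 0],
    [60, 0, 0, -0.08, 0],
    [60, 0, 0, 0, 0],
    [10, 0, 0, 0, 0],
    [10, 0, 0, 0, 0],
    [10, 0, 0, 0, 0],
    [10, 0, 0, 0, 0]
  ],
  "newtons": 30
}}

```text
clock: 12.98
position: [0.5765, -0.054, 0.2342]
ee_rot: [1.303, 2.858, 0.0]
force: [0.5, -0.6, 0.1]
width: 0.291
gripper_force: 30.0
```

```bash
cat > circ.py <<'E'
# prints rows (units) for a clockwise arc on the calibrated circle
import sys, numpy as np
c=np.array([.5268,.0035]); r=.075
def rows(p,n,step):
    a0=np.arctan2(p[1]-c[1],p[0]-c[0])
    a=a0-np.radians(step)*np.arange(n+1); P=c+r*np.c_[np.cos(a),np.sin(a)]
    return np.degrees(a0), (np.diff(P,axis=0)/.06).round(2)
E
python3 - <<'E'
from h import *
import circ
o=st(); a,R=circ.rows(o['position'],12,15); print(a,np.hypot(*(o['position'][:2]-circ.c)),R.tolist())
E
```

```text
t 12.97 p [ 0.5765 -0.054   0.2342] ty 40.99 tilt [0. 0.] F [ 0.5 -0.6  0.1] M [ 0.07 -0.19  0.01] w 0.291 g 30.0 j7 0.45
-49.14954074963173 0.07605194892657152 [[-0.27, -0.18], [-0.31, -0.1], [-0.33, -0.02], [-0.32, 0.07], [-0.29, 0.15], [-0.24, 0.22], [-0.18, 0.27], [-0.1, 0.31], [-0.02, 0.33], [0.07, 0.32], [0.15, 0.29], [0.22, 0.24]]
```

Emit:
{"fn": "apply_moves", "kwargs": {
  "commands": [
    [10, -0.27, -0.18, -0.004, 0],
    [10, -0.31, -0.1, -0.004, 0],
    [10, -0.33, -0.02, -0.004, 0],
    [10, -0.32, 0.07, -0.004, 0],
    [10, -0.29, 0.15, -0.004, 0],
    [10, -0.24, 0.22, -0.004, 0],
    [10, 0, 0, 0, 0],
    [10, 0, 0, 0, 0]
  ]
}}

```text
clock: 13.98
position: [0.4713, -0.0471, 0.2336]
ee_rot: [1.304, 2.855, -0.002]
force: [-1.3, -5.6, 8.5]
width: 0.29
gripper_force: 30.0
```

```bash
cat > go.py <<'E'
from h import *
import circ,sys
o=st(); p=o['position']; v=p[:2]-circ.c; u=v/np.linalg.norm(v); t=np.array([u[1],-u[0]])
a,R=circ.rows(p,12,15)
print('ang',a.round(1),'r',np.linalg.norm(v).round(4),'Ft(cw)',(o['force'][:2]@t).round(1),'Fr',(o['force'][:2]@u).round(1)); print(R.tolist())
E
python3 go.py
```

```text
t 13.97 p [ 0.4713 -0.0471  0.2336] ty 40.92 tilt [ 0.002 -0.002] F [-1.3 -5.6  8.5] M [-0.86 -0.15 -0.  ] w 0.29 g 30.0 j7 0.5
ang -137.7 r 0.0751 Ft(cw) -3.3 Fr 4.7
[[-0.19, 0.27], [-0.11, 0.31], [-0.03, 0.33], [0.06, 0.32], [0.14, 0.3], [0.21, 0.25], [0.27, 0.19], [0.31, 0.11], [0.33, 0.03], [0.32, -0.06], [0.3, -0.14], [0.25, -0.21]]
```

Emit:
{"fn": "apply_moves", "kwargs": {
  "commands": [
    [10, -0.19, 0.27, -0.004, 0],
    [10, -0.11, 0.31, -0.004, 0],
    [10, -0.03, 0.33, -0.004, 0],
    [10, 0.06, 0.32, -0.004, 0],
    [10, 0.14, 0.3, -0.004, 0],
    [10, 0.21, 0.25, -0.004, 0],
    [10, 0.27, 0.19, -0.004, 0],
    [10, 0.31, 0.11, -0.004, 0],
    [10, 0.33, 0.03, -0.004, 0],
    [10, 0.32, -0.06, -0.004, 0],
    [10, 0.3, -0.14, -0.004, 0],
    [10, 0.25, -0.21, -0.004, 0]
  ]
}}

```text
clock: 15.48
position: [0.5804, 0.0574, 0.2299]
ee_rot: [-1.299, -2.856, 0.003]
force: [-12.2, 1.5, 10.9]
width: 0.289
gripper_force: 30.1
```

```bash
python3 go.py
```

```text
t 15.47 p [0.5804 0.0574 0.2299] ty 41.1 tilt [-0.004  0.   ] F [-12.2   1.5  10.9] M [-0.19  3.22 -0.04] w 0.289 g 30.1 j7 0.23
ang 45.1 r 0.076 Ft(cw) -9.7 Fr -7.5
[[0.2, -0.26], [0.13, -0.3], [0.04, -0.32], [-0.04, -0.32], [-0.12, -0.3], [-0.2, -0.26], [-0.26, -0.2], [-0.3, -0.13], [-0.32, -0.04], [-0.32, 0.04], [-0.3, 0.12], [-0.26, 0.2]]
```

Emit:
{"fn": "apply_moves", "kwargs": {
  "commands": [
    [10, 0.2, -0.26, -0.003, 0],
    [10, 0.13, -0.3, -0.003, 0],
    [10, 0.04, -0.32, -0.003, 0],
    [10, -0.04, -0.32, -0.003, 0],
    [10, -0.12, -0.3, -0.003, 0],
    [10, -0.2, -0.26, -0.003, 0],
    [10, -0.26, -0.2, -0.003, 0],
    [10, -0.3, -0.13, -0.003, 0],
    [10, -0.32, -0.04, -0.003, 0]
  ]
}}

```text
clock: 16.6
position: [0.5325, -0.0712, 0.229]
ee_rot: [1.301, 2.854, 0.006]
force: [8.8, 2.6, -2.3]
width: 0.284
gripper_force: 30.0
```

```bash
python3 go.py; python3 -c "
from h import *
im,d=grab('scene','s4')"
```

```text
t 16.6 p [ 0.5325 -0.0712  0.229 ] ty 40.98 tilt [0.006 0.001] F [ 8.8  2.6 -2.3] M [ 0.82 -2.45  0.05] w 0.284 g 30.0 j7 0.48
ang -85.6 r 0.0749 Ft(cw) -9.0 Fr -1.9
[[-0.33, 0.02], [-0.31, 0.1], [-0.27, 0.18], [-0.22, 0.24], [-0.15, 0.29], [-0.07, 0.32], [0.02, 0.33], [0.1, 0.31], [0.18, 0.27], [0.24, 0.22], [0.29, 0.15], [0.32, 0.07]]
```

Emit:
{"fn": "apply_moves", "kwargs": {
  "commands": [
    [10, -0.33, 0.02, -0.004, 0],
    [10, -0.31, 0.1, -0.004, 0],
    [10, -0.27, 0.18, -0.004, 0],
    [10, -0.22, 0.24, -0.004, 0]
  ]
}}

```text
clock: 17.15
position: [0.4653, -0.0397, 0.2283]
ee_rot: [1.302, 2.852, 0.004]
force: [14.2, -0.5, -4.8]
width: 0.291
gripper_force: 30.0
```

```bash
python3 go.py
```

```text
t 17.15 p [ 0.4653 -0.0397  0.2283] ty 40.91 tilt [ 0.007 -0.001] F [14.2 -0.5 -4.8] M [-0.17 -3.73  0.01] w 0.291 g 30.0 j7 0.47
ang -144.9 r 0.0751 Ft(cw) -8.6 Fr -11.3
[[-0.15, 0.29], [-0.07, 0.32], [0.01, 0.33], [0.1, 0.31], [0.18, 0.28], [0.24, 0.22], [0.29, 0.15], [0.32, 0.07], [0.33, -0.01], [0.31, -0.1], [0.28, -0.18], [0.22, -0.24]]
```

Emit:
{"fn": "apply_moves", "kwargs": {
  "commands": [
    [10, -0.14, 0.29, -0.015, 0],
    [10, -0.06, 0.32, -0.01, 0],
    [10, 0.02, 0.33, -0.008, 0],
    [10, 0.1, 0.31, -0.005, 0]
  ]
}}

```text
clock: 17.65
position: [0.4569, 0.0344, 0.2254]
ee_rot: [1.305, 2.857, -0.007]
force: [-3.4, -9.1, 12.0]
width: 0.289
gripper_force: 30.0
```

```bash
python3 go.py
```

```text
t 17.65 p [0.4569 0.0344 0.2254] ty 40.89 tilt [-0.001 -0.004] F [-3.4 -9.1 12. ] M [-2.09  0.15 -0.02] w 0.289 g 30.0 j7 0.29
ang 156.2 r 0.0764 Ft(cw) -9.7 Fr -0.6
[[0.17, 0.28], [0.24, 0.23], [0.29, 0.16], [0.32, 0.08], [0.33, -0.01], [0.31, -0.09], [0.28, -0.17], [0.23, -0.24], [0.16, -0.29], [0.08, -0.32], [-0.01, -0.33], [-0.09, -0.31]]
```

cum ≈ 515°, still free.

Emit:
{"fn": "apply_moves", "kwargs": {
  "commands": [
    [10, 0.17, 0.28, -0.003, 0],
    [10, 0.24, 0.23, -0.004, 0],
    [10, 0.29, 0.16, -0.004, 0],
    [10, 0.32, 0.08, -0.004, 0]
  ]
}}

```text
clock: 18.15
position: [0.5177, 0.0797, 0.2242]
ee_rot: [-1.303, -2.857, 0.008]
force: [-9.4, -8.5, 14.0]
width: 0.285
gripper_force: 30.1
```

```bash
python3 go.py
```

```text
t 18.15 p [0.5177 0.0797 0.2242] ty 40.98 tilt [-0.003 -0.004] F [-9.4 -8.5 14. ] M [-2.63  2.18 -0.01] w 0.285 g 30.1 j7 0.17
ang 96.8 r 0.0767 Ft(cw) -10.4 Fr -7.3
[[0.33, -0.0], [0.31, -0.09], [0.28, -0.17], [0.23, -0.23], [0.16, -0.28], [0.08, -0.32], [-0.0, -0.33], [-0.09, -0.31], [-0.17, -0.28], [-0.23, -0.23], [-0.28, -0.16], [-0.32, -0.08]]
```

Emit:
{"fn": "apply_moves", "kwargs": {
  "commands": [
    [10, 0.33, -0.02, -0.003, 0],
    [10, 0.31, -0.1, -0.003, 0],
    [10, 0.28, -0.18, -0.003, 0]
  ]
}}

```text
clock: 18.52
position: [0.5719, 0.0647, 0.2238]
ee_rot: [-1.297, -2.856, 0.002]
force: [-12.9, 3.3, 13.3]
width: 0.293
gripper_force: 30.1
```

```bash
python3 go.py
```

```text
t 18.52 p [0.5719 0.0647 0.2238] ty 41.14 tilt [-0.005  0.   ] F [-12.9   3.3  13.3] M [0.19 3.34 0.02] w 0.293 g 30.1 j7 0.2
ang 53.7 r 0.076 Ft(cw) -12.3 Fr -5.0
[[0.24, -0.23], [0.17, -0.28], [0.09, -0.31], [0.01, -0.33], [-0.08, -0.32], [-0.16, -0.29], [-0.23, -0.24], [-0.28, -0.17], [-0.31, -0.09], [-0.33, -0.01], [-0.32, 0.08], [-0.29, 0.16]]
```

Emit:
{"fn": "apply_moves", "kwargs": {
  "commands": [
    [10, 0.24, -0.23, -0.003, 0],
    [10, 0.17, -0.28, -0.003, 0]
  ]
}}

```text
clock: 18.77
position: [0.5958, 0.0355, 0.2232]
ee_rot: [-1.295, -2.855, 0.0]
force: [-14.8, 7.8, 9.4]
width: 0.289
gripper_force: 30.0
```

```bash
python3 go.py; python3 -c "
from h import *
im,d=grab('scene','s5'); a=load('s4')[0];b=load('s2')[0]
f=lambda q:cv2.resize(q[150:240,210:330],(400,300),interpolation=cv2.INTER_CUBIC)
cv2.imwrite('pics/z6.png',np.hstack([f(b),f(im)])[:,:,::-1])"
```

```text
t 18.77 p [0.5958 0.0355 0.2232] ty 41.21 tilt [-0.006  0.003] F [-14.8   7.8   9.4] M [1.5  3.73 0.01] w 0.289 g 30.0 j7 0.26
ang 24.8 r 0.0761 Ft(cw) -13.3 Fr -10.1
[[0.1, -0.31], [0.01, -0.33], [-0.07, -0.32], [-0.15, -0.29], [-0.22, -0.24], [-0.28, -0.17], [-0.31, -0.1], [-0.33, -0.01], [-0.32, 0.07], [-0.29, 0.15], [-0.24, 0.22], [-0.17, 0.28]]
```

View pics/z6.png

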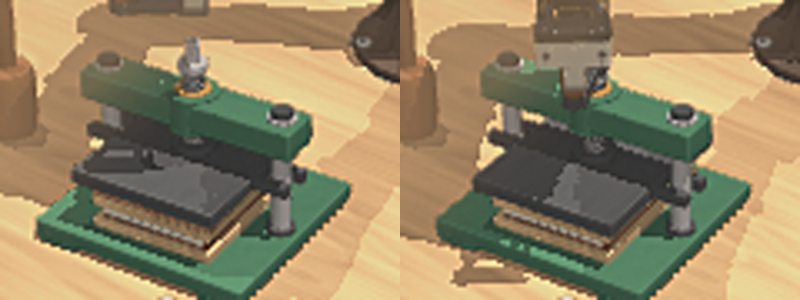

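The right half shows the platen resting on the boards. Tangential force rose from about 9.3 N free to 13.3 N at 646° of turn, so contact was near 567°. I'll let it settle before any final bit.

Emit:
{"fn": "apply_moves", "kwargs": {
  "commands": [
    [10, 0.05, -0.17, -0.001, 0],
    [10, 0, 0, 0, 0]
  ]
}}

```text
clock: 19.08
position: [0.5996, 0.0252, 0.2232]
ee_rot: [-1.297, -2.856, -0.002]
force: [-9.3, 7.4, 6.8]
width: 0.287
gripper_force: 30.0
```

```bash
python3 go.py
```

```text
t 19.07 p [0.5996 0.0252 0.2232] ty 41.14 tilt [-0.004  0.003] F [-9.3  7.4  6.8] M [1.43 2.02 0.06] w 0.287 g 30.0 j7 0.28
ang 16.6 r 0.076 Ft(cw) -9.8 Fr -6.8
[[0.05, -0.32], [-0.03, -0.32], [-0.12, -0.3], [-0.19, -0.26], [-0.25, -0.21], [-0.3, -0.13], [-0.32, -0.05], [-0.32, 0.03], [-0.3, 0.12], [-0.26, 0.19], [-0.21, 0.25], [-0.13, 0.3]]
```

About 90° past contact. I'll release the knob and rise clear.

Emit:
{"fn": "apply_moves", "kwargs": {
  "commands": [
    [60, 0, 0, 0, 0],
    [60, 0, 0, 0, 0],
    [60, 0, 0, 0, 0],
    [60, 0, 0, 0.3, 0],
    [60, 0, 0, 0.8, 0],
    [60, 0, 0, 0.8, 0],
    [60, 0, 0.8, 0.3, 0],
    [60, 0, 0.9, 0, 0],
    [60, 0, 0.9, 0, 0],
    [60, 0, 0, 0, 0],
    [60, 0, 0, 0, 0]
  ]
}}

```text
clock: 20.45
position: [0.6018, 0.1778, 0.3557]
ee_rot: [1.302, 2.858, 0.0]
force: [-0.5, -0.5, 0.7]
width: 0.6
gripper_force: 0.0
```

```bash
python3 - <<'E'
from h import *
st(); im,d=grab('scene','s6'); im2,d2=grab('top','t6')
A=cv2.resize(im[130:230,210:320],(440,400),interpolation=cv2.INTER_CUBIC)
B=cv2.resize(im2[185:285,280:370],(360,400),interpolation=cv2.INTER_CUBIC);cv2.imwrite('pics/z7.png',np.hstack([A,B])[:,:,::-1])
C=cloud('top',d2)
b=np.zeros(d2.shape,bool); b[195:262,295:375]=1
Z=C[...,2]; print('knob top z',np.median(Z[b&(Z>.245)&(Z<.3)]),'hub',np.median(Z[b&(Z>.228)&(Z<.245)]))
V,U=np.nonzero(b&(Z>.248)&(Z<.3)); P=onz('top',np.c_[U,V],.260).mean(0)[:2]-[.5262,.003]; print(np.degrees(np.arctan2(P[1],P[0])),np.hypot(*P),len(U))
E
```

```text
t 20.45 p [0.6018 0.1778 0.3557] ty 41.0 tilt [ 0.001 -0.   ] F [-0.5 -0.5  0.7] M [-0.01 -0.11  0.07] w 0.6 g 0.0 j7 0.08
knob top z nan hub nan
  return _methods._mean(a, axis=axis, dtype=dtype,
  ret = ret.dtype.type(ret / rcount)
Traceback (most recent call last):
  File "h.py", line 13, in onz
    o,r=rays(n,px); return o+r*((z-o[2])/r[:,2])[:,None]
        ~~~~^^^^^^
  File "h.py", line 9, in rays
    u=cv2.undistortPoints(np.array(px,float).reshape(-1,1,2),K,np.array(p['dist'],float)).reshape(-1,2)
      ~~~~~~~~~~~~~~~~~~~^^^^^^^^^^^^^^^^^^^^^^^^^^^^^^^^^^^^^^^^^^^^^^^^^^^^^^^^^^^^^^^^
cv2.error: OpenCV(4.12.0) /io/opencv/modules/calib3d/src/undistort.dispatch.cpp:347: error: (-215:Assertion failed) CV_IS_MAT(_src) && CV_IS_MAT(_dst) && (_src->rows == 1 || _src->cols == 1) && (_dst->rows == 1 || _dst->cols == 1) && _src->cols + _src->rows - 1 == _dst->rows + _dst->cols - 1 && (CV_MAT_TYPE(_src->type) == CV_32FC2 || CV_MAT_TYPE(_src->type) == CV_64FC2) && (CV_MAT_TYPE(_dst->type) == CV_32FC2 || CV_MAT_TYPE(_dst->type) == CV_64FC2) in function 'cvUndistortPointsInternal'
```

View pics/z7.png

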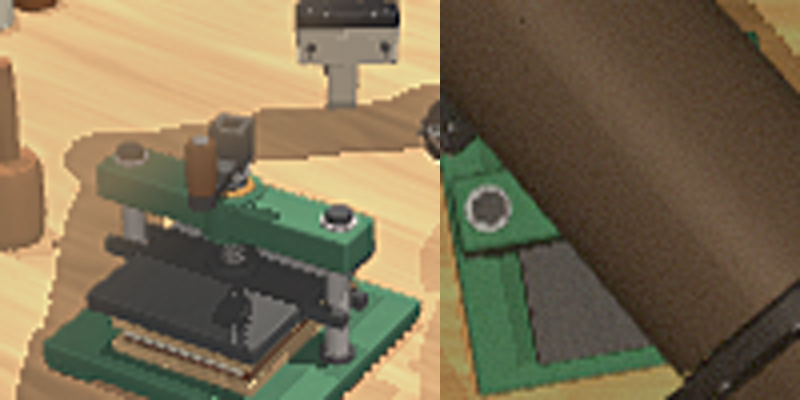

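The scene view shows the crank upright on the screw and the platen on the boards, but the arm hides it from the top. I'll move aside to check that it is seated.

Emit:
{"fn": "apply_moves", "kwargs": {
  "commands": [
    [60, -0.2, 0.9, 0, 0],
    [60, -0.2, 0.9, 0, 0],
    [60, -0.2, 0.9, 0, 0],
    [60, -0.2, 0.9, 0, 0],
    [60, -0.2, 0.9, 0, 0],
    [60, 0, 0, 0, 0],
    [60, 0, 0, 0, 0]
  ]
}}

```text
clock: 21.42
position: [0.5427, 0.4469, 0.3548]
ee_rot: [1.305, 2.857, -0.001]
force: [0.0, -0.6, -0.5]
width: 0.602
gripper_force: 0.0
```

```bash
python3 - <<'E'
from h import *
im2,d2=grab('top','t7'); ds=np.median([imaging.get_image('top')[1] for _ in range(7)],0)
Z=cloud('top',ds)[...,2]
b=np.zeros(Z.shape,bool); b[195:262,300:365]=1
V,U=np.nonzero(b&(Z>.248)&(Z<.3)); print('knob top',np.median(Z[V,U]),len(U))
P=onz('top',np.c_[U,V],.2595).mean(0)[:2]-[.5262,.003]; print('ang',np.degrees(np.arctan2(P[1],P[0])),np.hypot(*P))
V,U=np.nonzero(b&(Z>.226)&(Z<.246)); print('hub top',np.median(Z[V,U]),len(U)); print('head in hole',np.sort(Z[225:237,325:345].ravel()*1000)[::12].astype(int))
E
```

```text
knob top 0.2577000096697418 82
ang 20.698734704112525 0.07448306457291538
hub top 0.23651783812056548 139
head in hole [165 168 169 170 172 173 174 177 201 211 218 220 221 226 234 235 236 237
 237 237]
```

The hub top at 0.2365 sits 16 mm above the head top at about 0.2205, so the crank is fully seated. Handing in.

```bash
python3 -c "
from cell import arm
print(arm.sign_off())"
```

```text
the job is handed in; nothing more can be done
None
```

The job is handed in: the crank sits right down on the collar, and the screw is wound clockwise to contact plus an estimated quarter turn (contact judged from grip force, give or take about 15°); I left the mallet, glue jar and ring tray alone.

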